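# Put the spare optics away in the dry box and set its timer

## Task

Put the spare optics away in the dry box: tip the loose lid up by its tab, with the far edge still resting on the rim, then lift it off, lay it flat on the worktop clear of the box, and set every objective and eyepiece that is out on the worktop down on the tub's padded floor, side by side, standing or lying. Put the lid back so that it sits flat and fully home; only then wind the timer dial anticlockwise back to its stop, and from there set it exactly six clicks clockwise. Leave the other things on the worktop where they are.

Things in the scene. Friction and masses are not known exactly. Their poses are not given: they have to be found in the camera images.
- drybox: Fixed dry box: white square open tub, 146x146 mm outside, 136x136 mm inside, rim 62 mm above the worktop, padded inner floor 6 mm above it. Against its -y side a grey control block, 146 mm (x) by 104 mm (y), 45 mm high, centre at y = -125 mm, carries the dial. Origin: under the tub's centre at worktop level; x to the tub's back (away from the robot at yaw 0), y left, z up. Turned up to 0.25 rad.
- drybox_floor (a point): centre of the tub's inner floor, axes as the dry box
- drybox_mouth (a point): centre of the tub's mouth at rim height, 62 mm above the worktop, axes as the dry box
- drybox_rim_back (a point): top of the middle of the tub's back wall, at its outer face (73 mm behind the tub's centre)
- lid: Loose lid, about 0.12 kg: white plate 150x150x5 mm over a 128x128x4 mm plug that drops into the mouth with 4 mm play all round. Origin: centre of the plug's underside, 4 mm below the rim when seated, axes then along the dry box's. Starts seated. An upright tab, 32 mm long (x), 10 mm thick (y), 30 mm high, stands on the plate near its front (-x) edge; overall height 39 mm.
- lid_tab (a point): point to grip in the lid's tab: 56 mm in front of the lid's centre, 26 mm above its origin (17 mm above the plate, 13 mm below the tab's top); pinch across the 10 mm thickness (the lid's y)
- lid_far_edge (a point): middle of the lid's back edge, underside of the plate, 73 mm behind the lid's centre; at drybox_rim_back when seated. The lid counts as tipped when tilted more than 0.15 rad with this point within 15 mm of drybox_rim_back
- dial (a joint): angle of the timer dial, rad: 0 at its anticlockwise stop, growing clockwise seen from above; click stops every 20 degrees (0.349 rad), eight after the stop, end stop at 2.81. A sprung ball makes each click felt (about 0.1 N m) and draws the dial into the nearest stop when let go. Starts 3 to 5 clicks from the stop
- dial_grip (a point): on the dial's vertical axis at the height to grip, 24 mm above the block's top (69 mm above the worktop). Black knurled round knob, 38 mm in diameter, 33 mm high, with a white pointer line on top; on the panel a long white tick marks the stop (at the dry box's front), short ticks the other clicks
- objective_1: spare microscope objective, white, 24 mm in diameter, 36 mm high, tapering toward the top, standing on its thread on the worktop; 50 g. Origin: centre of its underside, z up. May be absent.
- objective_2: a second objective, the same
- eyepiece_1: spare eyepiece, black, 33 mm in diameter, 45 mm high, standing on its wide rim on the worktop, slimmer toward the top; 60 g. Origin: centre of its underside, z up. May be absent.
- eyepiece_2: a second eyepiece, the same
- dropper_bottle: bystander: dropper bottle 30 mm in diameter, 74 mm high, among the optics; origin under its centre
- sample_vial: bystander: sample vial, 22 mm in diameter, 52 mm high, behind the work
- petri: bystander: open petri dish, 60 mm in diameter, 13 mm high, behind the work
- air_blower: bystander: rubber air blower, 92x47x47 mm, at the right
- pen: bystander: pen, 145 mm long, lying near the front edge
- forceps: bystander: tweezers, 123 mm long, lying near the front edge

How it is judged:
On the way, in this order (a step that is already met when the one before it is completed fails the run):
1. the lid is tipped up, its far edge still on the rim (angle between lid's own z axis and vertical above 0.15 rad and distance between lid_far_edge and drybox_rim_back below 0.015 m), for 0.05 s.
2. the lid lies flat on the worktop, clear of the box, released (horizontal distance between lid and drybox_floor above 0.15 m and height (world z) of lid below 0.012 m and angle between lid's own z axis and vertical below 0.06 rad and contact force between lid and the fingers below 0.3 N), for 0.2 s.
3. every objective and eyepiece rests on the tub's floor (x of objective_1 in the frame of drybox_floor between -0.066 and 0.066 m and y of objective_1 in the frame of drybox_floor between -0.066 and 0.066 m and z of objective_1 in the frame of drybox_floor between -0.01 and 0.026 m and x of objective_2 in the frame of drybox_floor between -0.066 and 0.066 m and y of objective_2 in the frame of drybox_floor between -0.066 and 0.066 m and z of objective_2 in the frame of drybox_floor between -0.01 and 0.026 m and x of eyepiece_1 in the frame of drybox_floor between -0.066 and 0.066 m and y of eyepiece_1 in the frame of drybox_floor between -0.066 and 0.066 m and z of eyepiece_1 in the frame of drybox_floor between -0.01 and 0.026 m and x of eyepiece_2 in the frame of drybox_floor between -0.066 and 0.066 m and y of eyepiece_2 in the frame of drybox_floor between -0.066 and 0.066 m and z of eyepiece_2 in the frame of drybox_floor between -0.01 and 0.026 m), for 0.2 s.
4. the lid is seated on the tub again (all of step 3 and x of lid in the frame of drybox_mouth between -0.008 and 0.008 m and y of lid in the frame of drybox_mouth between -0.008 and 0.008 m and z of lid in the frame of drybox_mouth between -0.008 and -0.001 m and angle between lid's own z axis and vertical below 0.03 rad and contact force between lid and the fingers below 0.3 N), for 0.2 s.
5. with the lid on, the dial is wound back to its stop (value of joint dial below 0.1 rad and x of lid in the frame of drybox_mouth between -0.008 and 0.008 m and y of lid in the frame of drybox_mouth between -0.008 and 0.008 m and z of lid in the frame of drybox_mouth between -0.008 and -0.001 m and angle between lid's own z axis and vertical below 0.03 rad), for 0.1 s.
6. the dial rests six clicks from its stop (value of joint dial between 1.9744 and 2.2144 rad), for 0.3 s.
At the end, for the whole second after the job is handed in: Every objective and eyepiece rests on the tub's floor, standing or lying (origin within 66 mm of the tub's centre in x and y, at most 26 mm above the floor); lid seated flat (within 0.03 rad, centre within 8 mm); dial six clicks from its stop, 2.094 rad within 0.12; all released, lid at rest (all of step 3 and all of step 6 and x of lid in the frame of drybox_mouth between -0.008 and 0.008 m and y of lid in the frame of drybox_mouth between -0.008 and 0.008 m and z of lid in the frame of drybox_mouth between -0.008 and -0.001 m and angle between lid's own z axis and vertical below 0.03 rad and linear speed of lid below 0.02 m/s); the robot touches nothing.
It fails at once if one of the other loose things (dropper bottle, vial, petri dish, blower, pen, tweezers) is moved more than 4 cm (distance of any of dropper_bottle, sample_vial, petri, air_blower, pen, forceps from where it was at the start of the episode above 0.04 m).
Of objective_1, objective_2, eyepiece_1, eyepiece_2 only 2 to 4 are there at a start; the rules pass over those that are not, and their reading is None.
At some moment in a run one of eyepiece_1, eyepiece_2, objective_1, objective_2 may be knocked a few centimetres aside while the robot is not near it.
Once in a run the grip may slacken for a moment while it holds something.
It also fails if it takes over 210 s, if anything falls off the work surface, if the arm or the gripper's body presses on something with over 40 N, if the wrist force passes 120 N, or if a joint passes its speed limit or range.

## Robot

A 6-joint arm with a two-finger parallel gripper is mounted at the origin on a cart in front of the work surface, level with it; the furniture and walls round the work are solid. World frame = base frame: x ahead of the robot, y to its left, z up, the work surface at z = 0. Lengths are in m, angles in rad, forces in N, time in s.
With the tool pointing down it reaches from about 0.325 to 0.875 m from the base axis. Payload 4.4 kg.
Tool frame: the origin (TCP) lies at the very end of the fingers, on their centre line; the grasp point (between the pads) lies 19 mm behind it; z points along the fingers, y is the line along which they close (so a half turn about z gives the same grasp; the last joint's range is limited). The gripper opens to 85 mm and grips with 20 to 120 N. Pads are 22 mm wide; open, the fingers measure 114 mm over their backs; the gripper's body (76 mm by 85 mm) begins 54 mm behind the grasp point. The pads swing forward as they close: fully open they stand 13 mm farther back than shut.
Start: joints at [0.96, 0.207, 1.542, -0, 1.393, -0.15], TCP at [0.256, 0.515, 0.231] pointing down, gripper open.
Joint ranges: [-2.73, 2.73], [-0.86, 2.22], [0.23, 2.46], [-1.11, 4.25], [0.08, 2.63], [-2.82, 2.82]. Speed limits (rad/s): [2.79, 2.79, 3.14, 3.14, 3.14, 3.14].

## Interface

Orientations are given as a rotation vector (axis times angle).
In Python, from plant import bot gives the robot as it stands.
- The arm moves only by the tool carry_out, never from a script. Its arguments are lists of equal length, an entry for each row: "xyz": the shift along the tool's x, y, z in mm, a list of three; "turn": the turn about the tool's z in degrees. In form: {"xyz": [[tx, ty, tz], ...], "turn": [turn, ...]}. A call has 1 to 5 rows; each row is the pose to reach, as a shift and turn from the pose commanded when the call began, along the tool's axes at that moment; what a row does not reach only later rows make up. A row lasts 1/8 s, in which the tool goes at most 62.5 mm and 10.7 degrees, less where a joint would pass 70% of its speed; a pose out of reach is approached as far as the arm can. A call with a gripper value outside its range is refused whole. "grip" is the gripper command: -1 is fully open, 1 is shut, values between are in proportion, set as the call begins (left out, the last holds). The fingers move at their own pace and stop on an object; the grip force is fixed at half the most. Time passes only in rows, so rows that repeat a pose let the fingers close. It gives the time, the measured TCP pose, the force, the opening and the grip force at its end, in the units of the state.
- bot.sense(): the state, without advancing time (a new reading comes with each control period).
- bot.camera(name): name is "side" or "top" or "wrist"; returns (picture, depth): 400x640x3 uint8, red, green, blue; 400x640 float32, m along the optical axis (not along the pixel's ray), 0 where there is no reading.
- bot.camera_model(name): a dict with "camera_matrix" (3x3 intrinsics, pixels), "rvec" (rotation vector, rad) and "tvec" (3), from world to camera coordinates, as OpenCV has them; the wrist camera has in their place "T_tool_cam" (4x4, takes a point from camera to tool coordinates, whose origin is the TCP and whose axes are the flange's). Camera axes: x right, y down, z forward; pixel columns grow to the right and rows downward; lengths in m; the calibration is good to about 2 mm. A picture is of the moment at which its call begins: read the wrist's pose just before it. camera_model takes no time and is no camera call.
- bot.finish_job(): hands the job in; it is judged then, once.
The state is a dict: "time_s": time; "joint_pos": joint angles; "joint_vel": joint speeds; "joint_torque": joint torques, N m; "eef_pos": TCP position; "tool_rot": TCP orientation; "wrist_force": force on the tool from outside, world axes, zero at the start; "ft_torque": the same for the moment, N m; "grip_width": finger opening in m; "finger_force": force on a finger pad.
Only numpy, scipy, OpenCV 4.12 (cv2) and the standard library are available. Lean on these libraries where they do the work, as an engineer would, in place of code of your own. Each camera call takes 0.05 s, during which the arm holds its last target. There are 200 camera calls.

## Working session

There is one attempt and no reset: what is moved stays moved. The work goes in short steps, Python scripts to look and compute and a tool call to move; the robot and the scene stay as the last step left them, time stands still between calls to the robot, and variables do not carry over. Pictures are saved under pics/ and viewed, at most 14 in all, crops included, and the job is handed in when it is done.

Besides the shell and the picture viewer there is one more tool, called in YAML: its name, and indented under it one key for each argument. carry_out: Moves the arm, as the interface text tells. Its arguments: {"type":"object","properties":{"xyz":{"type":"array"},"turn":{"type":"array"},"grip":{"type":"number"}},"required":["xyz","turn"]}

```bash
mkdir -p pics; ls; cat > h.py <<'E'
import numpy as np, cv2, sys
from scipy.spatial.transform import Rotation as R
from plant import bot
def grab(name,save=None):
    s=bot.sense(); im,d=bot.camera(name); m=bot.camera_model(name)
    K=np.array(m["camera_matrix"])
    if name=="wrist":
        T=np.eye(4);T[:3,:3]=R.from_rotvec(s["tool_rot"]).as_matrix();T[:3,3]=s["eef_pos"]
        T=T@np.array(m["T_tool_cam"])
    else:
        W=np.eye(4);W[:3,:3]=R.from_rotvec(np.ravel(m["rvec"])).as_matrix();W[:3,3]=np.ravel(m["tvec"]);T=np.linalg.inv(W)
    if save: cv2.imwrite("pics/"+save+".png",cv2.cvtColor(im,cv2.COLOR_RGB2BGR)); np.savez("pics/"+save+".npz",im=im,d=d,K=K,T=T)
    return im,d,K,T
def load(n):
    z=np.load("pics/"+n+".npz"); return z["im"],z["d"],z["K"],z["T"]
def cloud(d,K,T):
    v,u=np.mgrid[:d.shape[0],:d.shape[1]]
    P=np.stack([(u-K[0,2])/K[0,0]*d,(v-K[1,2])/K[1,1]*d,d],-1)
    P=P@T[:3,:3].T+T[:3,3]; P[d<=0]=np.nan; return P
def onplane(u,v,K,T,z):
    r=T[:3,:3]@np.array([(u-K[0,2])/K[0,0],(v-K[1,2])/K[1,1],1]); return T[:3,3]+r*(z-T[2,3])/r[2]
def go(x,y,z,yaw=None):
    "print shift in tool axes mm, turn deg about tool z; yaw=world angle of tool y axis, deg (mod 180)"
    s=bot.sense(); M=R.from_rotvec(s["tool_rot"]).as_matrix()
    t=M.T@(np.array([x,y,z])-s["eef_pos"])*1000
    cur=np.degrees(np.arctan2(M[1,1],M[0,1])); 
    turn=0 if yaw is None else -(((yaw-cur)+90)%180-90)
    print("shift",t.round(1),"turn",round(turn,1),"cur yaw",round(cur,1),"q6",round(s["joint_pos"][5],2),"tz",M[:,2].round(3))
E
python3 - <<'E'
from h import *
s=bot.sense(); print(s)
for n in ("top","side"):
    im,d,K,T=grab(n,n+"0"); print(n,K,T.round(3),(d>0).mean())
E
```

```text
pics
{'time_s': 0.0, 'joint_pos': array([ 9.59488748e-01,  2.07453839e-01,  1.54297616e+00, -9.06150470e-07,
        1.39347683e+00, -1.50451845e-01]), 'joint_vel': array([-0.00065193,  0.00021567,  0.00041935,  0.00119443, -0.00116475,
        0.00188785]), 'joint_torque': array([ 6.56254069e-04, -3.83024311e+01, -2.91602021e+01, -5.08669007e-05,
        1.03996263e-02,  4.15295318e-06]), 'eef_pos': array([0.25525509, 0.51438883, 0.23009601]), 'tool_rot': array([-0.71732428, -3.05771804,  0.0033742 ]), 'wrist_force': array([-0.21091846,  0.15351399,  1.4864158 ]), 'ft_torque': array([0.04704919, 0.00596164, 0.00635699]), 'finger_force': 0.0, 'grip_width': 0.08538426975413438}
top [[414.88720094   0.         323.14248105]
 [  0.         414.88720094 200.83305133]
 [  0.           0.           1.        ]] [[-0.    -0.984  0.179  0.332]
 [-0.999  0.006  0.031 -0.214]
 [-0.032 -0.179 -0.983  1.213]
 [ 0.     0.     0.     1.   ]] 0.99571875
side [[380.24262023   0.         326.6742277 ]
 [  0.         380.24262023 198.82680284]
 [  0.           0.           1.        ]] [[ 0.986 -0.098  0.136  0.419]
 [-0.167 -0.464  0.87  -0.931]
 [-0.022 -0.881 -0.473  0.485]
 [ 0.     0.     0.     1.   ]] 0.9959140625
```

View pics/top0.png

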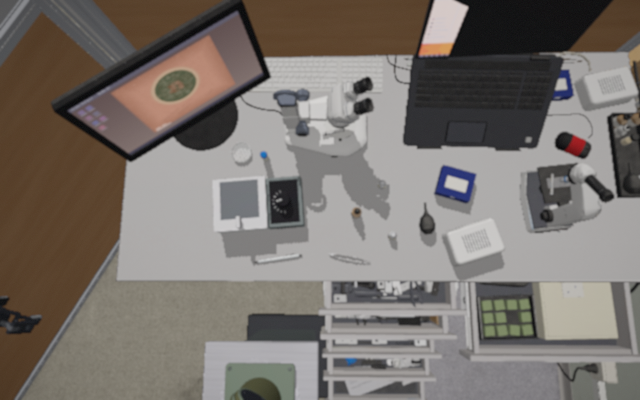

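View pics/side0.png

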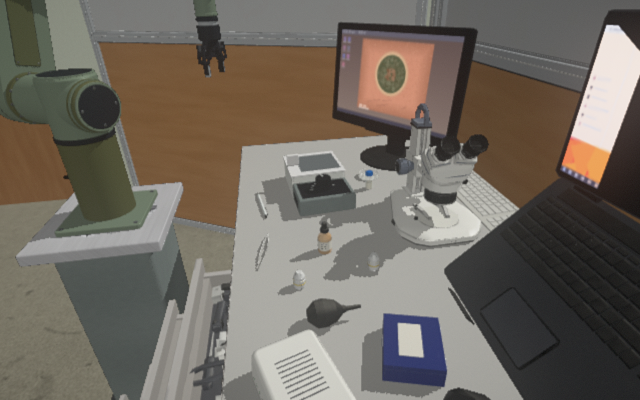

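The top view shows the box at about (240,203) with the dial block at (284,203), the bottle at (357,213), and a white part at (392,237). The side view shows objectives at (298,280) and (373,262), with something behind the bottle near (327,222). I'll enlarge these.

```bash
python3 - <<'E'
from h import *
im,d,K,T=load("top0"); a=im[140:275,200:440]; a=cv2.resize(a,(800,450),interpolation=cv2.INTER_CUBIC)
cv2.imwrite("pics/c1.png",a[...,::-1])
P=cloud(d,K,T)
for u,v in [(392,237),(378,188),(357,212),(384,186),(240,200),(284,203),(238,222),(242,155),(264,155)]: print(u,v,P[v,u].round(3))
# height blobs
Z=P[...,2]; m=((Z>0.012)&(Z<0.2)).astype(np.uint8); m[:140]=0;m[280:]=0;m[:,:200]=0;m[:,520:]=0
n,l,st,c=cv2.connectedComponentsWithStats(m)
for i in range(1,n):
    if st[i,4]>4: 
        q=P[l==i]; print(st[i],q[:,:2].mean(0).round(3),q[:,2].max().round(3))
im,d,K,T=load("side0"); P=cloud(d,K,T); a=im[150:310,230:410]; cv2.imwrite("pics/c2.png",cv2.resize(a,(675,600),interpolation=cv2.INTER_CUBIC)[...,::-1])
for u,v in [(298,282),(373,264),(327,222),(325,240),(368,180)]: print(u,v,P[v,u].round(3))
E
```

```text
392 237 [ 0.442 -0.371  0.036]
378 188 [ 0.592 -0.339 -0.005]
357 212 [ 0.51  -0.272  0.064]
384 186 [ 0.591 -0.353  0.027]
240 200 [0.545 0.057 0.07 ]
284 203 [ 0.533 -0.069  0.084]
238 222 [0.479 0.054 0.097]
242 155 [ 0.698  0.074 -0.003]
264 155 [ 0.68  -0.005  0.056]
[285 140  82  17 903] [ 0.716 -0.196] 0.033
[403 140 117  11 945] [ 0.715 -0.593] 0.053
[260 151  10  10  67] [ 0.682 -0.004] 0.057
[ 435  164   42   39 1090] [ 0.598 -0.558] 0.04
[ 213  175   92   58 4699] [0.537 0.009] 0.102
[378 180   9   8  56] [ 0.599 -0.347] 0.038
[419 202  17  32 307] [ 0.485 -0.47 ] 0.052
[351 207  11  11  95] [ 0.512 -0.27 ] 0.077
[ 443  218   62   48 1975] [ 0.429 -0.594] 0.056
[389 231   8   9  54] [ 0.449 -0.373] 0.038
298 282 [ 0.447 -0.383  0.02 ]
373 264 [ 0.597 -0.359  0.02 ]
327 222 [ 0.539 -0.159  0.002]
325 240 [ 0.514 -0.286  0.038]
368 180 [ 0.681 -0.007  0.029]
```

View pics/c1.png

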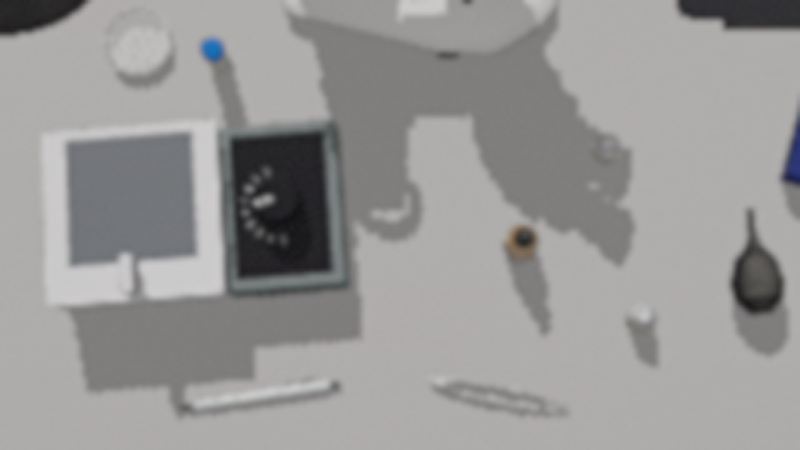

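View pics/c2.png

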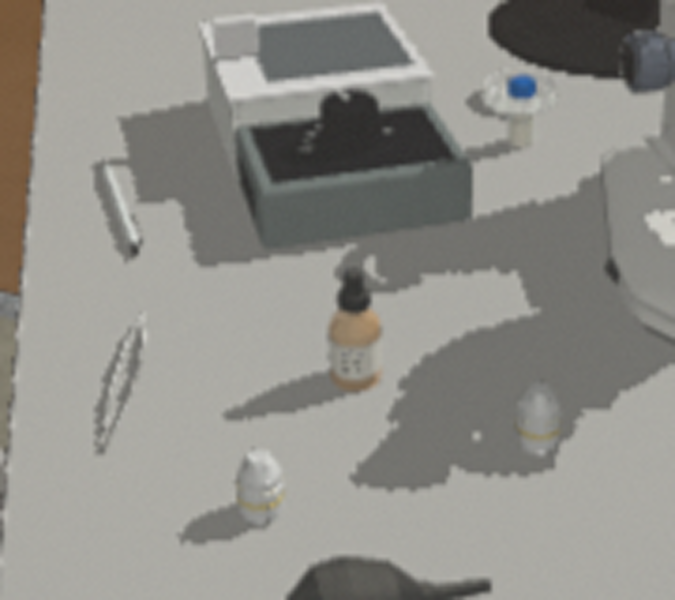

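Only two white objectives are out: (0.449,-0.373) and (0.599,-0.347), both 36–38 mm high. No eyepieces are visible. Next I'll measure the box yaw and the obstacles to the left of it.

```bash
python3 - <<'E'
from h import *
im,d,K,T=load("top0"); P=cloud(d,K,T); Z=P[...,2]
def rect(lo,hi,ymin,ymax,zn):
    m=(Z>lo)&(Z<hi)&(P[...,0]>.4)&(P[...,0]<.66)&(P[...,1]>ymin)&(P[...,1]<ymax)
    q=P[m]; r=cv2.minAreaRect((q[:,:2]*1000).astype(np.float32)); print(r,np.median(q[:,2]),len(q))
rect(.058,.078,-.01,.2,.067)
rect(.035,.055,-.2,.03,.045)
# obstacles map x>0.3 , y 0.1..0.45
m=(Z>.02)&(P[...,1]>.14)&(P[...,1]<.5)&(P[...,0]>.3)&(P[...,0]<.75)
print("left obst",m.sum(),P[m].min(0).round(3) if m.any() else "",P[m].max(0).round(3) if m.any() else "")
m=(np.abs(Z)<.01)&(P[...,1]>.14)&(P[...,0]>.3); print("desk left",P[m].min(0),P[m].max(0))
q=P[80:160,60:272].reshape(-1,3); q=q[(q[:,2]>.1)]; print("monitor",q.min(0),q.max(0))
for y0 in (.1,.15,.2,.25,.3,.35): 
    s=q[np.abs(q[:,1]-y0)<.02]; print(y0, s[s[:,0].argmin()].round(3) if len(s) else "")
print(bot.camera_model("wrist"))
go(0.48,0.05,0.36,90)
E
```

```text
((536.7075805664062, 60.806514739990234), (150.51316833496094, 149.3729705810547), 4.282172679901123) 0.06775484066837745 2587
((545.744873046875, -52.274085998535156), (146.9440460205078, 128.69522094726562), 3.7697432041168213) 0.04574202812383832 1654
left obst 6076 [0.65  0.206 0.097] [0.75  0.391 0.411]
desk left [ 0.32237254  0.14005943 -0.00999654] [1.07026717 0.81031245 0.00998489]
monitor [ 0.65125279 -0.01358319  0.10011241] [0.90111748 0.59409329 0.41065139]
0.1 [0.805 0.119 0.106]
0.15 [0.771 0.17  0.103]
0.2 [0.741 0.216 0.105]
0.25 [0.707 0.27  0.109]
0.3 [0.677 0.32  0.107]
0.35 [0.651 0.365 0.126]
{'camera_matrix': array([[299.46247014,   0.        , 316.32831797],
       [  0.        , 299.46247014, 199.87326206],
       [  0.        ,   0.        ,   1.        ]]), 'T_tool_cam': array([[ 3.29470766e-04, -9.51381528e-01, -3.08014738e-01,
         7.92024082e-02],
       [ 9.99999939e-01,  3.48336568e-04, -6.26668275e-06,
         1.13393522e-04],
       [ 1.13254803e-04, -3.08014717e-01,  9.51381585e-01,
        -1.42340876e-01],
       [ 0.00000000e+00,  0.00000000e+00,  0.00000000e+00,
         1.00000000e+00]])}
shift [-407.8 -316.3 -129.2] turn -26.4 cur yaw 63.6 q6 -0.15 tz [-0.001 -0.002 -1.   ]
```

carry_out:
  xyz:
    - [-405,-310,-90]
    - [-405,-310,-90]
    - [-405,-310,-90]
    - [-405,-310,-90]
    - [-405,-310,-90]
  turn: [-31,-31,-31,-31,-31]

```text
time_s: 0.72
eef_pos: [0.3858, 0.2499, 0.2832]
tool_rot: [0.127, -3.139, 0.0]
wrist_force: [0.4, -0.4, -0.4]
grip_width: 0.0856
finger_force: 0.0
```

```bash
python3 - <<'E'
from h import *
go(0.48,0.057,0.32,94.3); print(bot.sense()["eef_pos"],bot.sense()["time_s"])
E
```

```text
shift [ -78.2 -199.9  -36.8] turn 0.3 cur yaw 94.6 q6 -1.27 tz [-0. -0. -1.]
[0.38583128 0.24993755 0.28317394] 0.725
```

carry_out:
  xyz:
    - [-78,-200,-37]
    - [-78,-200,-37]
    - [-78,-200,-37]
    - [-78,-200,-37]
    - [-78,-200,-37]
  turn: [0,0,0,0,0]

```text
time_s: 1.35
eef_pos: [0.48, 0.0568, 0.32]
tool_rot: [0.12, -3.139, 0.0]
wrist_force: [0.8, -0.2, 0.2]
grip_width: 0.0854
finger_force: 0.0
```

```bash
python3 - <<'E'
from h import *
im,d,K,T=grab("wrist","w1"); P=cloud(d,K,T); Z=P[...,2]
print(bot.sense()["eef_pos"])
for nm,lo,hi,b in (("lid",.062,.074,(.44,.64,-.03,.17)),("tabtop",.085,.11,(.42,.53,0,.11)),("block",.04,.05,(.44,.64,-.2,.0)),("dial",.07,.09,(.48,.6,-.13,-.03))):
    m=(Z>lo)&(Z<hi)&(P[...,0]>b[0])&(P[...,0]<b[1])&(P[...,1]>b[2])&(P[...,1]<b[3])
    q=P[m]; 
    if len(q)>5: print(nm,cv2.minAreaRect((q[:,:2]*1000).astype(np.float32)),np.median(q[:,2]).round(4),len(q))
E
```

```text
[0.47926772 0.05808757 0.31966416]
lid ((534.1546630859375, 61.233802795410156), (149.2212371826172, 150.0651092529297), 4.418482303619385) 0.067 10698
tabtop ((478.78546142578125, 57.032867431640625), (32.26445770263672, 8.802108764648438), 4.517082691192627) 0.0964 206
block ((544.5818481445312, -65.53244018554688), (144.0298309326172, 96.72251892089844), 4.128361701965332) 0.0453 5365
dial ((544.013427734375, -62.281578063964844), (37.394264221191406, 38.051475524902344), 2.4329748153686523) 0.0776 626
```

View pics/w1.png

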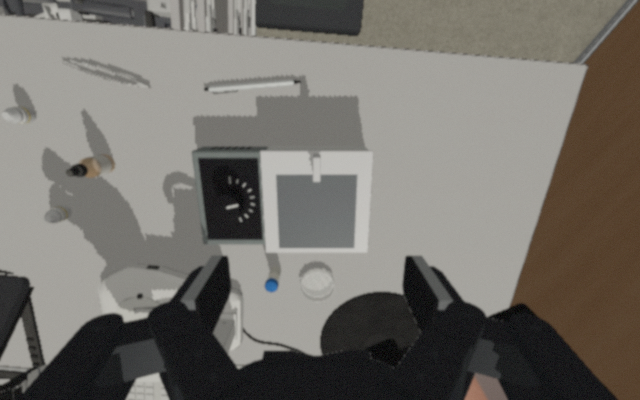

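The wrist view shows the tab at about (317,168) and the dial at (238,200). The fitted box pose is (0.534, 0.061) with yaw 4.4°, which agrees with the tab, block and dial positions. Going down onto the tab now.

carry_out:
  xyz:
    - [0,-1,60]
    - [0,-1,120]
    - [0,-1,180]
    - [0,-1,230]
    - [0,-1,248]
  turn: [0,0,0,0,0]
  grip: 0

```text
time_s: 2.02
eef_pos: [0.4749, 0.0595, 0.068]
tool_rot: [0.129, -3.13, -0.002]
wrist_force: [0.3, 0.3, -0.3]
grip_width: 0.0428
finger_force: 0.0
```

carry_out:
  xyz:
    - [0,0,0]
    - [0,0,0]
    - [0,0,0]
    - [0,0,0]
    - [0,0,0]
  turn: [0,0,0,0,0]
  grip: 1

```text
time_s: 2.65
eef_pos: [0.48, 0.0576, 0.0729]
tool_rot: [-0.126, 3.138, -0.0]
wrist_force: [-0.5, 1.1, 1.6]
grip_width: 0.0091
finger_force: 61.2
```

carry_out:
  xyz:
    - [-1,0,-3]
    - [-2,0,-6]
    - [-3,0,-9]
    - [-3.6,0,-12.5]
    - [-3.6,0,-12.5]
  turn: [0,0,0,0,0]

```text
time_s: 3.28
eef_pos: [0.4835, 0.0579, 0.0851]
tool_rot: [-0.126, 3.138, -0.0]
wrist_force: [-0.1, -0.2, -1.0]
grip_width: 0.0087
finger_force: 60.9
```

```bash
cat >> h.py <<'E'
def tilt(name,save=None):
    im,d,K,T=grab(name,save); P=cloud(d,K,T)
    c=np.array([.5342,.0612]);a=np.radians(4.4);A=np.array([[np.cos(a),np.sin(a)],[-np.sin(a),np.cos(a)]])
    q=(P[...,:2]-c)@A.T
    m=(np.abs(q[...,1])<.06)&(q[...,0]>-.03)&(q[...,0]<.085)&(P[...,2]>.03)&(P[...,2]<.16)
    X=q[m];z=P[m][:,2]; B=np.c_[X,np.ones(len(z))]
    for _ in range(3):
        w=np.linalg.lstsq(B,z,rcond=None)[0]; r=np.abs(B@w-z); k=r<max(.004,np.median(r)*3); B,z=B[k],z[k]
    print(name,"slope x,y",w[:2].round(3),"z at centre",w[2].round(4),"n",len(z),"resid",r.mean().round(4))
E
python3 - <<'E'
from h import *
tilt("side","s1"); tilt("wrist","w2"); s=bot.sense(); print(s["eef_pos"],s["wrist_force"],s["ft_torque"])
E
```

```text
side slope x,y [-0.004  0.006] z at centre 0.0818 n 613 resid 0.0006
wrist slope x,y [0.002 0.001] z at centre 0.0792 n 1761 resid 0.0004
[0.4830261  0.05790088 0.08470827] [-0.26129548  0.18386141 -1.3415276 ] [-0.01026747  0.0925532  -0.02135646]
```

The firm pinch lifted the lid flat (slope about 0), so the tab does not hinge in the pads. I'll set it back down, and tip it by pushing the tab's front face backward so the plug braces on the back wall.

carry_out:
  xyz:
    - [1,0,3]
    - [2,0,6.5]
    - [3,0,10]
    - [3.6,0,13]
    - [3.6,0,13]
  turn: [0,0,0,0,0]

```text
time_s: 4.0
eef_pos: [0.4795, 0.0577, 0.0729]
tool_rot: [0.126, -3.139, 0.0]
wrist_force: [-4.7, -0.2, 8.2]
grip_width: 0.0087
finger_force: 62.4
```

carry_out:
  xyz:
    - [0,0,0]
    - [0,0,0]
    - [0,0,0]
    - [0,0,-30]
    - [0,0,-50]
  turn: [0,0,0,0,0]
  grip: 0.2

```text
time_s: 4.62
eef_pos: [0.4798, 0.0576, 0.1224]
tool_rot: [-0.126, 3.139, -0.0]
wrist_force: [0.7, 0.5, 0.0]
grip_width: 0.034
finger_force: 0.0
```

carry_out:
  xyz:
    - [36,0,0]
    - [36,0,0]
    - [36,0,0]
    - [36,0,0]
    - [36,0,0]
  turn: [0,0,0,0,0]
  grip: 1

```text
time_s: 5.25
eef_pos: [0.4443, 0.0547, 0.1217]
tool_rot: [-0.126, 3.139, -0.0]
wrist_force: [0.2, 0.2, 0.8]
grip_width: -0.0001
finger_force: 0.0
```

```bash
python3 - <<'E'
from h import *
tilt("side"); tilt("wrist","w3"); s=bot.sense(); print(s["eef_pos"],s["wrist_force"],s["time_s"],s["grip_width"])
im,d,K,T=load("w3"); P=cloud(d,K,T); Z=P[...,2]
for nm,lo,hi,b in (("lid",.062,.074,(.44,.64,-.03,.17)),("tabtop",.085,.11,(.46,.53,0,.11))):
    m=(Z>lo)&(Z<hi)&(P[...,0]>b[0])&(P[...,0]<b[1])&(P[...,1]>b[2])&(P[...,1]<b[3])
    q=P[m]; 
    if len(q)>5: print(nm,cv2.minAreaRect((q[:,:2]*1000).astype(np.float32)),np.median(q[:,2]).round(4),len(q))
E
```

```text
side slope x,y [-0.003  0.004] z at centre 0.0697 n 609 resid 0.0006
wrist slope x,y [ 0.001 -0.001] z at centre 0.0674 n 343 resid 0.0005
[0.44394647 0.05471233 0.12160109] [-0.2949985   0.67982931 -0.67865288] 5.35 8.912192401493117e-05
lid ((511.4688415527344, 60.292259216308594), (103.9168930053711, 149.97091674804688), 4.270727157592773) 0.0667 8188
```

carry_out:
  xyz:
    - [0,0,20]
    - [0,0,36]
    - [0,0,36]
    - [-4,0,36]
    - [-8,0,36]
  turn: [0,0,0,0,0]

```text
time_s: 5.98
eef_pos: [0.4528, 0.0553, 0.0866]
tool_rot: [-0.126, 3.137, -0.0]
wrist_force: [0.2, -0.2, -0.2]
grip_width: 0.0001
finger_force: 0.0
```

carry_out:
  xyz:
    - [-2,0,0]
    - [-4,0,0]
    - [-5,0,0]
    - [-6,0,0]
    - [-6,0,0]
  turn: [0,0,0,0,0]

```text
time_s: 6.6
eef_pos: [0.4575, 0.0559, 0.0857]
tool_rot: [0.126, -3.139, -0.0]
wrist_force: [-1.8, -0.6, 1.2]
grip_width: -0.0001
finger_force: 0.8
```

```bash
python3 - <<'E'
from h import *
tilt("side"); tilt("wrist"); s=bot.sense(); print(s["eef_pos"],s["wrist_force"],s["time_s"],s["grip_width"])
E
```

```text
side slope x,y [-0.002  0.003] z at centre 0.0696 n 633 resid 0.0006
wrist slope x,y [ 0.019 -0.002] z at centre 0.0673 n 268 resid 0.0004
[0.45744228 0.05588119 0.08565004] [-1.96445404  1.16210711  1.42670851] 6.7 -0.0002130417386582154
```

carry_out:
  xyz:
    - [-1,0,0]
    - [-2,0,0]
    - [-3,0,0]
    - [-4,0,0]
    - [-5,0,-1]
  turn: [0,0,0,0,0]

```text
time_s: 7.32
eef_pos: [0.4574, 0.0561, 0.0851]
tool_rot: [0.127, -3.127, 0.0]
wrist_force: [-11.3, -2.4, 3.0]
grip_width: 0.0001
finger_force: 5.6
```

```bash
python3 - <<'E'
from h import *
tilt("side"); tilt("wrist"); s=bot.sense(); print(s["eef_pos"],s["wrist_force"],s["time_s"],s["grip_width"])
E
```

```text
side slope x,y [-0.001  0.003] z at centre 0.0697 n 629 resid 0.0006
wrist slope x,y [0.027 0.   ] z at centre 0.0672 n 270 resid 0.0004
[0.4574805  0.05602856 0.08506095] [-11.59078044  -1.71232118   5.83858994] 7.425 -0.00016279889168631026
```

It pushes at 11 N without tipping, because downward friction at the finger is holding the tab down. Raising the finger while it pushes will turn that friction in my favour.

carry_out:
  xyz:
    - [-1,0,-4]
    - [-2,0,-9]
    - [-3,0,-14]
    - [-4,0,-18]
    - [-4,0,-18]
  turn: [0,0,0,0,0]

```text
time_s: 8.05
eef_pos: [0.4625, 0.0565, 0.1032]
tool_rot: [0.126, -3.13, -0.0]
wrist_force: [-9.0, -1.9, 1.8]
grip_width: 0.0004
finger_force: 4.4
```

```bash
python3 - <<'E'
from h import *
tilt("side"); tilt("wrist"); s=bot.sense(); print(s["eef_pos"],s["wrist_force"],s["time_s"],s["grip_width"])
E
```

```text
side slope x,y [-0.135  0.005] z at centre 0.0796 n 568 resid 0.0006
wrist slope x,y [-0.138  0.008] z at centre 0.0772 n 261 resid 0.0004
[0.4624191  0.05651131 0.10304311] [-7.97256417 -1.86790036  1.50089121] 8.15 -7.172164514667306e-05
```

carry_out:
  xyz:
    - [-1,0,-3]
    - [-2,0,-6]
    - [-3,0,-9]
    - [-4,0,-11]
    - [-4,0,-11]
  turn: [0,0,0,0,0]

```text
time_s: 8.78
eef_pos: [0.4667, 0.0568, 0.1143]
tool_rot: [0.126, -3.13, -0.0]
wrist_force: [-8.9, -0.8, 3.0]
grip_width: 0.0
finger_force: 4.5
```

```bash
python3 - <<'E'
from h import *
tilt("side","s4"); tilt("wrist"); s=bot.sense(); print(s["eef_pos"],s["wrist_force"],s["time_s"],s["grip_width"])
im=load("s4")[0]; cv2.imwrite("pics/c4.png",cv2.resize(im[110:250,230:410],(771,600),interpolation=cv2.INTER_CUBIC)[...,::-1])
E
```

```text
side slope x,y [-0.221  0.003] z at centre 0.0861 n 537 resid 0.0005
wrist slope x,y [-0.217  0.002] z at centre 0.0836 n 272 resid 0.0003
[0.46670206 0.05683737 0.11424576] [-7.87942983 -1.12924066  2.91049641] 8.875 6.203466102674561e-05
```

View pics/c4.png

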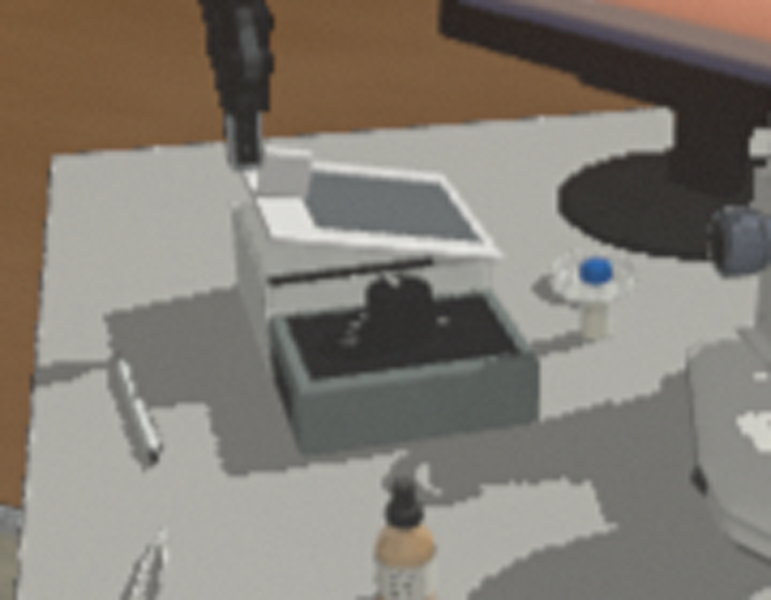

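The picture shows the lid tipped, its tab near (285,170) and its far edge on the back rim, at a measured 0.22 rad. I'll lower it, back off and re-grip the tab.

carry_out:
  xyz:
    - [1.5,0,6]
    - [3,0,12]
    - [5,0,18]
    - [7,0,24]
    - [8,0,29]
  turn: [0,0,0,0,0]

```text
time_s: 9.5
eef_pos: [0.4572, 0.0561, 0.0844]
tool_rot: [0.126, -3.127, 0.0]
wrist_force: [-9.7, -1.6, 7.0]
grip_width: -0.0002
finger_force: 5.3
```

carry_out:
  xyz:
    - [4,0,0]
    - [10,0,0]
    - [16,0,0]
    - [16,0,-25]
    - [16,0,-45]
  turn: [0,0,0,0,0]

```text
time_s: 10.12
eef_pos: [0.4471, 0.0549, 0.1328]
tool_rot: [-0.126, 3.137, -0.0]
wrist_force: [-0.1, -0.2, 0.8]
grip_width: -0.0001
finger_force: 0.0
```

```bash
python3 - <<'E'
from h import *
tilt("side"); tilt("wrist","w5"); go(.4800,.0575,.073,94.4)
im,d,K,T=load("w5"); P=cloud(d,K,T); Z=P[...,2]
for nm,lo,hi,b in (("lid",.062,.074,(.44,.64,-.03,.17)),("tabtop",.092,.102,(.45,.53,0,.11))):
    m=(Z>lo)&(Z<hi)&(P[...,0]>b[0])&(P[...,0]<b[1])&(P[...,1]>b[2])&(P[...,1]<b[3])
    q=P[m]; 
    if len(q)>5: print(nm,cv2.minAreaRect((q[:,:2]*1000).astype(np.float32)),np.median(q[:,2]).round(4),len(q))
E
```

```text
side slope x,y [-0.004  0.002] z at centre 0.0697 n 626 resid 0.0006
wrist slope x,y [ 0.001 -0.   ] z at centre 0.0673 n 1435 resid 0.0005
shift [-30.4   0.3  61.7] turn 0.2 cur yaw 94.6 q6 -1.72 tz [ 0.007 -0.    -1.   ]
lid ((522.912109375, 61.537506103515625), (121.83293914794922, 149.9238739013672), 4.213719844818115) 0.0668 9223
```

carry_out:
  xyz:
    - [-32,0,0]
    - [-32,0,0]
    - [-32,0,20]
    - [-32,0,45]
    - [-32,0,59]
  turn: [0,0,0,0,0]
  grip: 0.2

```text
time_s: 10.85
eef_pos: [0.4765, 0.0576, 0.0708]
tool_rot: [0.126, -3.136, -0.001]
wrist_force: [-0.1, 0.1, 0.2]
grip_width: 0.0342
finger_force: 0.0
```

carry_out:
  xyz:
    - [0,0,0]
    - [0,0,0]
    - [0,0,0]
    - [0,0,0]
    - [0,0,0]
  turn: [0,0,0,0,0]
  grip: 1

```text
time_s: 11.48
eef_pos: [0.4779, 0.0576, 0.0727]
tool_rot: [0.126, -3.138, -0.0]
wrist_force: [-3.5, 0.2, -1.3]
grip_width: 0.009
finger_force: 59.9
```

carry_out:
  xyz:
    - [0,0,-5]
    - [0,0,-15]
    - [0,0,-30]
    - [0,0,-40]
    - [0,0,-40]
  turn: [0,0,0,0,0]

```text
time_s: 12.1
eef_pos: [0.48, 0.0575, 0.1145]
tool_rot: [-0.126, 3.135, -0.001]
wrist_force: [-0.0, 0.1, -1.4]
grip_width: 0.0089
finger_force: 59.9
```

```bash
python3 - <<'E'
from h import *
tilt("side"); s=bot.sense(); print(s["eef_pos"],s["finger_force"],s["grip_width"],s["time_s"])
E
```

```text
side slope x,y [0.001 0.003] z at centre 0.1119 n 591 resid 0.0005
[0.47914113 0.05751291 0.11354573] 59.8592483997345 0.008882408514214936 12.15
```

carry_out:
  xyz:
    - [4,40,0]
    - [9,80,0]
    - [14,120,0]
    - [18,160,0]
    - [21,190,0]
  turn: [0,0,0,0,0]

```text
time_s: 12.78
eef_pos: [0.4413, 0.2466, 0.1121]
tool_rot: [0.127, -3.138, 0.0]
wrist_force: [-0.1, -1.7, -0.6]
grip_width: 0.0086
finger_force: 59.8
```

carry_out:
  xyz:
    - [0,0,0]
    - [0,0,25]
    - [0,0,55]
    - [0,0,80]
    - [0,0,90]
  turn: [0,0,0,0,0]

```text
time_s: 13.4
eef_pos: [0.4408, 0.2438, 0.0207]
tool_rot: [0.125, -3.135, 0.002]
wrist_force: [0.7, 0.4, -1.5]
grip_width: 0.0088
finger_force: 59.9
```

carry_out:
  xyz:
    - [0,0,3]
    - [0,0,5]
    - [0,0,7]
    - [0,0,8]
    - [0,0,8]
  turn: [0,0,0,0,0]

```text
time_s: 14.02
eef_pos: [0.4425, 0.2453, 0.0149]
tool_rot: [-0.126, 3.139, 0.0]
wrist_force: [0.3, -0.0, -1.2]
grip_width: 0.0089
finger_force: 59.9
```

```bash
python3 - <<'E'
from h import *
s=bot.sense(); print(s["eef_pos"],s["finger_force"],s["wrist_force"],s["time_s"])
im,d,K,T=grab("top","t6"); P=cloud(d,K,T); q=P[(P[...,2]>.003)&(P[...,2]<.03)&(P[...,1]>.15)&(P[...,1]<.34)&(P[...,0]>.4)&(P[...,0]<.6)]
print(cv2.minAreaRect((q[:,:2]*1000).astype(np.float32)),np.percentile(q[:,2],[5,50,95]))
E
```

```text
[0.44246828 0.2453297  0.01493665] 59.86975371837616 [ 0.3222546  -0.04931859 -1.2426715 ] 14.025
((499.3338623046875, 244.5176544189453), (200.16148376464844, 187.05641174316406), 0.5137380957603455) [0.00384488 0.01024771 0.01423636]
```

carry_out:
  xyz:
    - [0,0,1]
    - [0,0,1.5]
    - [0,0,2]
    - [0,0,2]
    - [0,0,2]
  turn: [0,0,0,0,0]

```text
time_s: 14.7
eef_pos: [0.4426, 0.2454, 0.0144]
tool_rot: [-0.126, 3.139, -0.0]
wrist_force: [-4.8, -1.6, 11.5]
grip_width: 0.0091
finger_force: 61.9
```

carry_out:
  xyz:
    - [0,0,0]
    - [0,0,0]
    - [0,0,-40]
    - [0,0,-90]
    - [0,0,-130]
  turn: [0,0,0,0,0]
  grip: 0.1

```text
time_s: 15.32
eef_pos: [0.4428, 0.2454, 0.1444]
tool_rot: [-0.126, 3.138, 0.001]
wrist_force: [0.6, 0.1, -0.9]
grip_width: 0.0385
finger_force: 0.0
```

```bash
python3 - <<'E'
from h import *
im,d,K,T=grab("wrist","w7"); P=cloud(d,K,T); m=(P[...,2]>.003)&(P[...,2]<.016)&(P[...,1]>.15)&(P[...,1]<.34)&(P[...,0]>.4)&(P[...,0]<.6); q=P[m]
print(cv2.minAreaRect((q[:,:2]*1000).astype(np.float32)),np.percentile(q[:,2],[5,50,95]))
B=np.c_[q[:,:2],np.ones(len(q))]; print(np.linalg.lstsq(B,q[:,2],rcond=None)[0])
im,d,K,T=grab("top","t7"); P=cloud(d,K,T); Z=P[...,2]
m=((Z>0.012)&(Z<0.1)&(P[...,1]<-.18)&(P[...,1]>-.45)&(P[...,0]>.36)&(P[...,0]<.69)).astype(np.uint8)
n,l,st,c=cv2.connectedComponentsWithStats(m)
for i in range(1,n):
    if st[i,4]>8: q=P[l==i]; print(st[i],q[:,:2].mean(0).round(3),q[:,2].max().round(3))
go(.447,-.30,.2,90)
E
```

```text
((503.996826171875, 250.82037353515625), (150.00341796875, 150.26144409179688), 4.608935832977295) [0.00777085 0.00904906 0.01022192]
[5.55205450e-03 8.81376170e-05 6.28688728e-03]
[332 155   6   2  10] [ 0.688 -0.208] 0.019
[372 167   8  13  80] [ 0.632 -0.329] 0.028
[351 207  11  11  95] [ 0.512 -0.27 ] 0.076
[388 231   9   8  56] [ 0.45  -0.372] 0.04
shift [  42.7 -544.8  -54. ] turn 4.6 cur yaw 94.6 q6 -1.32 tz [ 0.011  0.004 -1.   ]
```

The lid lies flat at (0.504, 0.251). Objective 2 has been knocked to about (0.632,-0.329) and is now lying on its side. I'll fetch objective 1 first.

carry_out:
  xyz:
    - [25,-310,-40]
    - [25,-310,-40]
    - [25,-310,-40]
    - [25,-310,-40]
    - [25,-310,-40]
  turn: [0,0,0,0,0]

```text
time_s: 16.05
eef_pos: [0.4415, -0.0664, 0.1819]
tool_rot: [0.126, -3.138, -0.001]
wrist_force: [0.7, 0.0, 0.2]
grip_width: 0.0387
finger_force: 0.0
```

carry_out:
  xyz:
    - [21,-307,0]
    - [21,-307,0]
    - [21,-307,0]
    - [21,-307,0]
    - [21,-307,0]
  turn: [0,0,0,0,0]

```text
time_s: 16.68
eef_pos: [0.4452, -0.3743, 0.1811]
tool_rot: [0.125, -3.138, -0.002]
wrist_force: [0.9, 0.7, 0.0]
grip_width: 0.0383
finger_force: 0.0
```

```bash
cat >> h.py <<'E'
def objs(name,save=None,box=(.36,.72,-.45,-.18)):
    im,d,K,T=grab(name,save); P=cloud(d,K,T); Z=P[...,2]
    m=((Z>0.012)&(Z<0.1)&(P[...,1]<box[3])&(P[...,1]>box[2])&(P[...,0]>box[0])&(P[...,0]<box[1])).astype(np.uint8)
    n,l,st,c=cv2.connectedComponentsWithStats(m)
    for i in range(1,n):
        if st[i,4]>30: q=P[l==i]; print(st[i],"mean",q[:,:2].mean(0).round(3),"zmax",q[:,2].max().round(3),cv2.minAreaRect((q[:,:2]*1000).astype(np.float32)))
E
python3 - <<'E'
from h import *
objs("wrist","w8"); print(bot.sense()["eef_pos"])
E
```

```text
[306 174  22  24 433] mean [ 0.446 -0.374] zmax 0.037 ((447.910888671875, -373.2323913574219), (22.070384979248047, 22.35702133178711), 46.29246139526367)
[241 201   4  14  36] mean [ 0.477 -0.449] zmax 0.031 ((476.6558837890625, -449.228759765625), (1.4392691850662231, 12.704572677612305), 88.79109191894531)
[389 235  33  43 964] mean [ 0.508 -0.275] zmax 0.075 ((510.7848815917969, -272.3219909667969), (22.86603546142578, 28.65127182006836), 32.970943450927734)
[332 315  19  26 394] mean [ 0.626 -0.329] zmax 0.024 ((631.859375, -327.6948547363281), (36.52456283569336, 22.84331512451172), 6.160243988037109)
[413 364  35  31 697] mean [ 0.701 -0.206] zmax 0.026 ((704.0612182617188, -204.67388916015625), (53.48627471923828, 28.220561981201172), 46.0770378112793)
[ 0.44480362 -0.38198206  0.18132004]
```

View pics/w8.png

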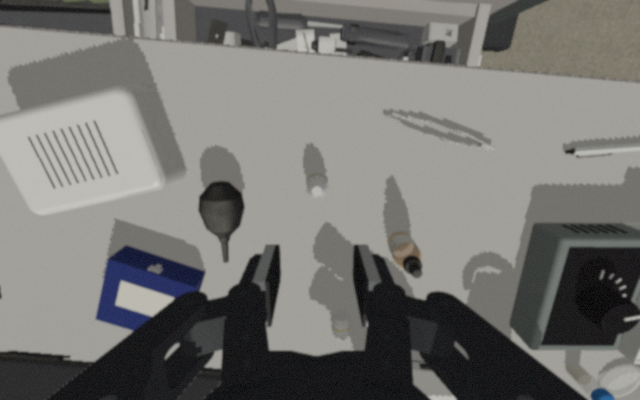

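Objective 1 shows at about (317,186) and the fallen objective 2 at (341,327), lying along roughly +x. Going down on objective 1.

carry_out:
  xyz:
    - [0,0,50]
    - [0,0,110]
    - [0,0,150]
    - [0,0,170]
    - [0,0,176]
  turn: [0,0,0,0,0]

```text
time_s: 17.35
eef_pos: [0.4454, -0.3716, 0.0052]
tool_rot: [0.126, -3.138, -0.003]
wrist_force: [0.4, 0.3, 0.5]
grip_width: 0.0386
finger_force: 0.0
```

carry_out:
  xyz:
    - [0,0,0]
    - [0,0,0]
    - [0,0,0]
    - [0,0,0]
    - [0,0,0]
  turn: [0,0,0,0,0]
  grip: 1

```text
time_s: 17.98
eef_pos: [0.4465, -0.373, 0.0076]
tool_rot: [-0.126, 3.138, -0.002]
wrist_force: [-0.0, 0.9, 4.9]
grip_width: 0.0204
finger_force: 59.1
```

carry_out:
  xyz:
    - [0,0,-10]
    - [0,0,-40]
    - [0,0,-90]
    - [0,0,-120]
    - [0,0,-120]
  turn: [0,0,0,0,0]

```text
time_s: 18.6
eef_pos: [0.4477, -0.3743, 0.1303]
tool_rot: [-0.126, 3.134, -0.009]
wrist_force: [-0.6, -0.5, -1.2]
grip_width: 0.0207
finger_force: 58.7
```

```bash
python3 - <<'E'
from h import *
s=bot.sense(); print(s["eef_pos"],s["finger_force"],s["grip_width"])
# place in tub: tub-frame (-.02,.03)
a=np.radians(4.4); c=np.array([.5342,.0612]); R2=np.array([[np.cos(a),-np.sin(a)],[np.sin(a),np.cos(a)]])
for p in ((0,.032),(0,-.032)): print(p,c+R2@p)
x,y=c+R2@np.array((0,.03)); go(x,y,.125)
E
```

```text
[ 0.44770103 -0.37433471  0.13029668] 58.74196068129165 0.020705693030717395
(0, 0.032) [0.53174499 0.09310569]
(0, -0.032) [0.53665501 0.02929431]
shift [-121.2  457.2    3.1] turn 0 cur yaw 94.6 q6 -2.5 tz [ 0.005 -0.006 -1.   ]
```

carry_out:
  xyz:
    - [-10,40,0]
    - [-23,100,0]
    - [-35,160,0]
    - [-46,220,0]
    - [-58,280,0]
  turn: [0,0,0,0,0]

```text
time_s: 19.23
eef_pos: [0.4798, -0.0863, 0.1248]
tool_rot: [0.125, -3.136, -0.002]
wrist_force: [1.5, -0.5, -0.4]
grip_width: 0.0206
finger_force: 58.8
```

carry_out:
  xyz:
    - [-10,50,0]
    - [-20,100,0]
    - [-26,137,0]
    - [-28,147,0]
    - [-28,147,0]
  turn: [0,0,0,0,0]

```text
time_s: 19.85
eef_pos: [0.4966, 0.0602, 0.1255]
tool_rot: [0.128, -3.137, 0.001]
wrist_force: [0.2, 0.4, 0.3]
grip_width: 0.0206
finger_force: 58.8
```

```bash
python3 - <<'E'
from h import *
s=bot.sense(); print(s["eef_pos"],s["finger_force"],s["grip_width"]); go(.4993,.0585,.015,94.4)
E
```

```text
[0.49656962 0.06022277 0.1254527 ] 58.84680839119312 0.02062082254769523
shift [ -2.8  -1.9 110.4] turn 0.3 cur yaw 94.7 q6 -1.7 tz [-0.002 -0.    -1.   ]
```

carry_out:
  xyz:
    - [-2,-1,30]
    - [-2,-1,65]
    - [-2,-1,95]
    - [-2,-1,107]
    - [-2,-1,110]
  turn: [0,0,0,0,0]

```text
time_s: 20.48
eef_pos: [0.4991, 0.0583, 0.016]
tool_rot: [0.124, -3.138, 0.0]
wrist_force: [-0.3, -0.3, -0.3]
grip_width: 0.0209
finger_force: 58.8
```

carry_out:
  xyz:
    - [0,0,1]
    - [0,0,1]
    - [0,0,1]
    - [0,0,1]
    - [0,0,1]
  turn: [0,0,0,0,0]
  grip: 0.2

```text
time_s: 21.1
eef_pos: [0.4996, 0.0594, 0.0158]
tool_rot: [-0.126, 3.139, -0.0]
wrist_force: [-0.0, 0.3, 0.4]
grip_width: 0.0343
finger_force: 0.0
```

carry_out:
  xyz:
    - [0,0,-20]
    - [0,0,-70]
    - [0,0,-120]
    - [0,0,-150]
    - [0,0,-150]
  turn: [0,0,0,0,0]

```text
time_s: 21.72
eef_pos: [0.502, 0.0592, 0.1688]
tool_rot: [-0.126, 3.132, -0.001]
wrist_force: [0.2, 0.0, -0.7]
grip_width: 0.0339
finger_force: 0.0
```

```bash
python3 - <<'E'
from h import *
im,d,K,T=grab("wrist","w9"); P=cloud(d,K,T); Z=P[...,2]
a=np.radians(4.4); A=np.array([[np.cos(a),np.sin(a)],[-np.sin(a),np.cos(a)]])
q=(P[...,:2]-[.5342,.0612])@A.T
m=(np.abs(q)<.064).all(-1)
print("floor",np.nanmedian(Z[m])); k=m&(Z>.015)&(Z<.055); print("obj",k.sum(),q[k].mean(0).round(3),q[k].min(0).round(3),q[k].max(0).round(3),Z[k].max())
objs("top","t9"); go(.632,-.328,.18,96)
E
```

```text
floor 0.23349100026492933
obj 498 [-0.036  0.   ] [-0.044 -0.011] [-0.022  0.011] 0.04295450225821218
[404 143  13   3  35] mean [ 0.717 -0.434] zmax 0.038 ((716.7667846679688, -431.7855529785156), (35.7320442199707, 6.684124946594238), 87.79035949707031)
[325 144  39  13 363] mean [ 0.705 -0.231] zmax 0.03 ((703.1426391601562, -237.8522491455078), (32.86426544189453, 114.13215637207031), 0.7043911814689636)
[372 167   8  13  79] mean [ 0.632 -0.329] zmax 0.028 ((633.6082153320312, -330.1752624511719), (38.363224029541016, 20.97140121459961), 0.25937119126319885)
[351 207  11  11  93] mean [ 0.512 -0.271] zmax 0.075 ((514.5319213867188, -270.4087219238281), (27.72490119934082, 26.971670150756836), 88.66470336914062)
shift [-101.5 -396.8  -15.1] turn -1.4 cur yaw 94.6 q6 -1.71 tz [-0.001  0.    -1.   ]
```

```bash
python3 - <<'E'
from h import *
im,d,K,T=load("t9"); P=cloud(d,K,T).reshape(-1,3)
d=np.hypot(P[:,0]-.632,P[:,1]+.329)
for r0,r1 in ((.03,.06),(.06,.09),(.09,.12),(.12,.16),(.16,.2)):
    q=P[(d>r0)&(d<r1)&(P[:,2]>.03)]; 
    if len(q): i=q[:,2].argmax(); print(r1,len(q),"max",q[i].round(3),"mean",q.mean(0).round(3))
im,d,K,T=load("w8"); P=cloud(d,K,T); Z=P[...,2]
k=(Z>.012)&(Z<.03)&(np.hypot(P[...,0]-.632,P[...,1]+.329)<.04); q=P[k]; 
c=q[:,:2].mean(0); w,v=np.linalg.eigh(np.cov((q[:,:2]-c).T)); print(c,np.degrees(np.arctan2(v[1,1],v[0,1])),q[:,2].max())
i=np.round((q[:,:2]-c)@v[:,1]/.006); 
for b in np.unique(i): s=q[i==b]; t=s[:,:2]@v[:,0]; print(b,len(s),(t.max()-t.min()).round(4),s[:,2].max().round(4),s[:,:2].mean(0).round(3))
E
```

```text
0.12 40 max [ 0.744 -0.289  0.236] mean [ 0.716 -0.291  0.194]
0.16 973 max [ 0.755 -0.284  0.243] mean [ 0.728 -0.305  0.141]
0.2 1799 max [ 0.805 -0.285  0.244] mean [ 0.75  -0.354  0.121]
[ 0.62601447 -0.32907414] -174.56621627962906 0.024483278778590856
-4.0 5 0.0062 0.0175 [ 0.649 -0.326]
-3.0 24 0.0138 0.0214 [ 0.643 -0.328]
-2.0 48 0.0204 0.0223 [ 0.638 -0.327]
-1.0 66 0.0228 0.0237 [ 0.632 -0.329]
-0.0 70 0.0229 0.024 [ 0.626 -0.329]
1.0 97 0.0214 0.0245 [ 0.62 -0.33]
2.0 84 0.0187 0.0215 [ 0.615 -0.33 ]
```

carry_out:
  xyz:
    - [-60,-250,0]
    - [-60,-250,0]
    - [-60,-250,0]
    - [-60,-250,0]
    - [-60,-250,0]
  turn: [0,0,0,0,0]
  grip: 0.1

```text
time_s: 22.45
eef_pos: [0.5788, -0.1888, 0.1628]
tool_rot: [0.118, -3.136, -0.001]
wrist_force: [0.3, 0.2, -0.0]
grip_width: 0.0385
finger_force: 0.0
```

carry_out:
  xyz:
    - [-38,-148,0]
    - [-38,-148,0]
    - [-38,-148,0]
    - [-38,-148,0]
    - [-38,-148,0]
  turn: [-1,-1,-1,-1,-1]

```text
time_s: 23.08
eef_pos: [0.6282, -0.3273, 0.1637]
tool_rot: [0.155, -3.135, -0.005]
wrist_force: [-0.0, 0.5, -0.6]
grip_width: 0.0381
finger_force: 0.0
```

```bash
python3 - <<'E'
from h import *
print(bot.sense()["wrist_force"]); im,d,K,T=grab("wrist","w10"); P=cloud(d,K,T); Z=P[...,2]
k=(Z>.012)&(Z<.03)&(np.hypot(P[...,0]-.632,P[...,1]+.329)<.04); q=P[k]
c=q[:,:2].mean(0); w,v=np.linalg.eigh(np.cov((q[:,:2]-c).T)); print(c,np.degrees(np.arctan2(v[1,1],v[0,1])),q[:,2].max(),q.min(0),q.max(0))
go(.629,-.3295,.003,95.4)
E
```

```text
[-0.04604811  0.52448928 -0.55408643]
[ 0.62976623 -0.3284822 ] -172.51848860626055 0.024303427561629343 [ 0.61407072 -0.34079717  0.01201222] [ 0.65090556 -0.31661209  0.02430343]
shift [ -0.7  -2.8 161.3] turn 0.3 cur yaw 95.7 q6 -2.27 tz [-0.002  0.002 -1.   ]
```

carry_out:
  xyz:
    - [-1,-1.5,50]
    - [-1,-1.5,105]
    - [-1,-1.5,140]
    - [-1,-1.5,156]
    - [-1,-1.5,162]
  turn: [-1,-1,-1,-1,-1]

```text
time_s: 23.75
eef_pos: [0.6303, -0.3299, 0.0033]
tool_rot: [0.183, -3.136, -0.001]
wrist_force: [-0.1, -0.6, -0.1]
grip_width: 0.0386
finger_force: 0.0
```

carry_out:
  xyz:
    - [0,0,0]
    - [0,0,0]
    - [0,0,0]
    - [0,0,0]
    - [0,0,0]
  turn: [0,0,0,0,0]
  grip: 1

```text
time_s: 24.38
eef_pos: [0.6311, -0.3316, 0.005]
tool_rot: [-0.181, 3.135, -0.002]
wrist_force: [-1.0, 0.4, 5.2]
grip_width: 0.0208
finger_force: 59.3
```

carry_out:
  xyz:
    - [0,0,-10]
    - [0,0,-40]
    - [0,0,-90]
    - [0,0,-130]
    - [0,0,-130]
  turn: [0,0,0,0,0]

```text
time_s: 25.0
eef_pos: [0.633, -0.3328, 0.1394]
tool_rot: [-0.18, 3.128, -0.01]
wrist_force: [-0.6, 0.6, -0.4]
grip_width: 0.0208
finger_force: 58.9
```

```bash
python3 - <<'E'
from h import *
s=bot.sense(); print(s["eef_pos"],s["finger_force"],s["grip_width"],s["joint_pos"].round(2))
go(.5342+.030,.0612+.0025,.13,94.4)
E
```

```text
[ 0.63301827 -0.33282941  0.13940244] 58.85190705244895 0.020775683286419502 [-0.6   0.57  1.25  0.    1.32 -2.29]
shift [ 22.8 401.9   6.6] turn 2.2 cur yaw 96.6 q6 -2.29 tz [ 0.008 -0.006 -1.   ]
```

carry_out:
  xyz:
    - [3,50,0]
    - [6,110,0]
    - [10,170,0]
    - [13,230,0]
    - [16,290,0]
  turn: [2,2,2,2,2]

```text
time_s: 25.62
eef_pos: [0.579, -0.0426, 0.1317]
tool_rot: [0.125, -3.136, -0.002]
wrist_force: [0.6, 1.0, 0.6]
grip_width: 0.0206
finger_force: 58.9
```

carry_out:
  xyz:
    - [3,50,0]
    - [7,95,0]
    - [9,110,0]
    - [9,114,0]
    - [9,114,0]
  turn: [0,0,0,0,0]

```text
time_s: 26.25
eef_pos: [0.563, 0.0672, 0.1331]
tool_rot: [0.125, -3.139, 0.001]
wrist_force: [-0.1, -0.3, -0.8]
grip_width: 0.021
finger_force: 58.9
```

```bash
python3 - <<'E'
from h import *
s=bot.sense(); print(s["eef_pos"],s["finger_force"],s["grip_width"]); go(.564,.0637,.013,94.4)
E
```

```text
[0.56299347 0.06722547 0.13310891] 58.93082664173562 0.02099048068424882
shift [ -0.8  -3.5 120.1] turn 0.2 cur yaw 94.6 q6 -1.68 tz [-0.001 -0.001 -1.   ]
```

carry_out:
  xyz:
    - [-1,-3,30]
    - [-1,-3,70]
    - [-1,-3,100]
    - [-1,-3,116]
    - [-1,-3,120]
  turn: [0,0,0,0,0]

```text
time_s: 26.88
eef_pos: [0.5638, 0.0643, 0.0127]
tool_rot: [0.124, -3.138, 0.0]
wrist_force: [-0.0, -0.4, 0.1]
grip_width: 0.0211
finger_force: 58.9
```

carry_out:
  xyz:
    - [0,0,1]
    - [0,0,1]
    - [0,0,1]
    - [0,0,1]
    - [0,0,1]
  turn: [0,0,0,0,0]
  grip: 0.2

```text
time_s: 27.5
eef_pos: [0.5643, 0.0653, 0.0128]
tool_rot: [-0.126, 3.139, -0.0]
wrist_force: [-0.2, 0.7, 0.2]
grip_width: 0.034
finger_force: 0.0
```

carry_out:
  xyz:
    - [0,0,-20]
    - [0,0,-70]
    - [20,0,-120]
    - [50,0,-160]
    - [50,0,-160]
  turn: [0,0,0,0,0]

```text
time_s: 28.12
eef_pos: [0.5162, 0.0612, 0.178]
tool_rot: [-0.126, 3.129, -0.001]
wrist_force: [-0.2, -0.4, 0.2]
grip_width: 0.0341
finger_force: 0.0
```

```bash
python3 - <<'E'
from h import *
im,d,K,T=grab("wrist","w11"); P=cloud(d,K,T); Z=P[...,2]
a=np.radians(4.4); A=np.array([[np.cos(a),np.sin(a)],[-np.sin(a),np.cos(a)]])
q=(P[...,:2]-[.5342,.0612])@A.T
k=((np.abs(q)<.064).all(-1)&(Z>.013)&(Z<.055)).astype(np.uint8)
n,l,st,c=cv2.connectedComponentsWithStats(k)
for i in range(1,n):
    if st[i,4]>30: m=l==i; print(st[i],q[m].mean(0).round(3),q[m].min(0).round(3),q[m].max(0).round(3),Z[m].max().round(4))
objs("top"); cv2.imwrite("pics/c11.png",im[...,::-1]); go(.4425,.2453,.15,94.6)
E
```

```text
[304 156  23  26 482] [-0.035  0.   ] [-0.044 -0.011] [-0.022  0.011] 0.0429
[305 209  22  34 612] [0.028 0.001] [ 0.014 -0.011] [0.051 0.012] 0.0304
[404 142  13   4  36] mean [ 0.717 -0.433] zmax 0.04 ((716.6181030273438, -431.87945556640625), (36.02394485473633, 6.795615196228027), 89.04486083984375)
[325 144  39  13 368] mean [ 0.705 -0.231] zmax 0.031 ((702.8970336914062, -237.79779052734375), (33.802978515625, 113.6646957397461), 0.04597809165716171)
[351 207  11  11  95] mean [ 0.513 -0.27 ] zmax 0.076 ((514.7055053710938, -270.5935363769531), (27.277149200439453, 28.00652503967285), 0.1824067085981369)
shift [ 57.4 189.3  23.6] turn -0.0 cur yaw 94.6 q6 -1.7 tz [ 0.003 -0.    -1.   ]
```

View pics/c11.png

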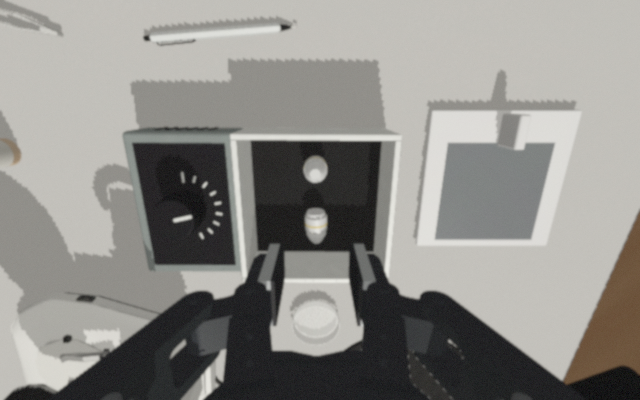

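The picture shows both objectives in the tub, one standing at (315,170) and one lying at (316,225), with the lid flat on the right at (498,175). Next I'll refine the tub and lid positions, then collect the lid.

```bash
python3 - <<'E'
from h import *
for n in ("w11","w9"):
    im,d,K,T=load(n); P=cloud(d,K,T); Z=P[...,2]
    def rc(m): q=P[m]; return cv2.minAreaRect((q[:,:2]*1000).astype(np.float32)),np.median(q[:,2]).round(4),len(q)
    X,Y=P[...,0],P[...,1]
    m=(Z>.058)&(Z<.066)&(X>.44)&(X<.62)&(Y>-.03)&(Y<.16)
    print(n,"rim",rc(m))
    a=np.radians(4.4); A=np.array([[np.cos(a),np.sin(a)],[-np.sin(a),np.cos(a)]]); q=(P[...,:2]-[.5342,.0612])@A.T
    r=q[m]; f=r[(r[:,0]<-.06)&(abs(r[:,1])<.06)]; print(" front rim x",np.percentile(f[:,0],[2,50,98]).round(4))
    for s in (-1,1):
        f=r[(r[:,1]*s>.06)&(abs(r[:,0])<.05)]; print(" side y",np.percentile(f[:,1],[2,50,98]).round(4) if len(f) else "")
    print(" block",rc((Z>.042)&(Z<.049)&(X>.44)&(X<.64)&(Y>-.2)&(Y<-.01)))
    print(" lid",rc((Z>.004)&(Z<.014)&(X>.4)&(X<.6)&(Y>.15)&(Y<.34)))
    print(" tab",rc((Z>.03)&(Z<.045)&(X>.4)&(X<.6)&(Y>.15)&(Y<.34)))
E
```

```text
w11 rim (((535.37060546875, 62.07659149169922), (146.0874481201172, 146.6181182861328), 4.539144039154053), np.float64(0.0615), 3136)
 front rim x [-0.0715 -0.0692 -0.0666]
 side y [-0.0721 -0.0692 -0.0671]
 side y [0.0685 0.0705 0.0735]
 block (((544.29052734375, -59.348182678222656), (144.2660369873047, 109.41558837890625), 4.729560375213623), np.float64(0.0453), 11978)
 lid (((504.4384460449219, 250.6993408203125), (148.90492248535156, 151.17596435546875), 4.626846790313721), np.float64(0.0089), 18097)
 tab (((448.6582336425781, 245.3876953125), (31.67742347717285, 10.863597869873047), 4.83530855178833), np.float64(0.0379), 538)
w9 rim (((535.9515380859375, 62.015167236328125), (147.10128784179688, 146.27755737304688), 4.502912521362305), np.float64(0.0615), 3125)
 front rim x [-0.0716 -0.0693 -0.0666]
 side y [-0.0721 -0.0692 -0.0672]
 side y [0.0685 0.0706 0.0734]
 block (((544.5040283203125, -59.92020034790039), (145.96124267578125, 109.26632690429688), 4.005617141723633), np.float64(0.0454), 12022)
 lid (((504.35064697265625, 251.07089233398438), (150.54397583007812, 151.86685180664062), 4.672608375549316), np.float64(0.0089), 18451)
 tab (((448.3763427734375, 245.66273498535156), (31.86349868774414, 11.358933448791504), 4.459639549255371), np.float64(0.0379), 569)
```

carry_out:
  xyz:
    - [51,189,0]
    - [51,189,0]
    - [51,189,0]
    - [51,189,30]
    - [51,189,60]
  turn: [0,0,0,0,0]

```text
time_s: 28.85
eef_pos: [0.4474, 0.2469, 0.1105]
tool_rot: [0.131, -3.137, 0.001]
wrist_force: [-0.2, -0.0, -0.3]
grip_width: 0.034
finger_force: 0.0
```

carry_out:
  xyz:
    - [0,0,0]
    - [0,0,40]
    - [0,0,80]
    - [0,0,94]
    - [0,0,98]
  turn: [0,0,0,0,0]

```text
time_s: 29.48
eef_pos: [0.4486, 0.2454, 0.0144]
tool_rot: [0.125, -3.139, 0.0]
wrist_force: [1.2, 0.4, 0.0]
grip_width: 0.0343
finger_force: 0.0
```

carry_out:
  xyz:
    - [0,0,0]
    - [0,0,0]
    - [0,0,0]
    - [0,0,0]
    - [0,0,0]
  turn: [0,0,0,0,0]
  grip: 1

```text
time_s: 30.1
eef_pos: [0.4499, 0.2461, 0.0162]
tool_rot: [-0.126, 3.136, 0.001]
wrist_force: [-0.4, -0.8, 6.4]
grip_width: 0.009
finger_force: 61.3
```

```bash
python3 - <<'E'
from h import *
s=bot.sense(); print(s["eef_pos"],s["finger_force"],s["grip_width"],s["wrist_force"])
x,y,z=s["eef_pos"]; go(x+.0312,y-.1888,z,None)
E
```

```text
[0.44988352 0.24606309 0.01620952] 61.2516975402832 0.008995918235403006 [-0.37425774 -0.84833343  6.40885613]
shift [-1.600e+01 -1.907e+02 -1.000e-01] turn 0 cur yaw 94.6 q6 -1.32 tz [ 0.003  0.001 -1.   ]
```

carry_out:
  xyz:
    - [0,0,-10]
    - [0,0,-40]
    - [0,0,-80]
    - [0,0,-95]
    - [0,0,-95]
  turn: [0,0,0,0,0]

```text
time_s: 30.72
eef_pos: [0.4489, 0.2458, 0.1104]
tool_rot: [-0.126, 3.137, 0.001]
wrist_force: [-0.0, -0.3, -2.5]
grip_width: 0.0088
finger_force: 60.2
```

carry_out:
  xyz:
    - [-4,-40,0]
    - [-8,-90,0]
    - [-12,-140,0]
    - [-15,-175,0]
    - [-16,-190.5,0]
  turn: [0,0,0,0,0]

```text
time_s: 31.35
eef_pos: [0.4782, 0.0554, 0.1076]
tool_rot: [0.122, -3.135, -0.001]
wrist_force: [0.1, 0.6, -1.6]
grip_width: 0.0087
finger_force: 60.2
```

carry_out:
  xyz:
    - [0,0,0]
    - [0,0,10]
    - [0,0,18]
    - [0,0,22]
    - [0,0,22]
  turn: [0,0,0,0,0]

```text
time_s: 31.98
eef_pos: [0.479, 0.0575, 0.0869]
tool_rot: [0.127, -3.138, -0.0]
wrist_force: [-0.4, -0.1, -1.5]
grip_width: 0.0088
finger_force: 60.2
```

```bash
python3 - <<'E'
from h import *
s=bot.sense(); print(s["eef_pos"],s["finger_force"],s["grip_width"],s["wrist_force"])
im,d,K,T=grab("wrist","w12"); P=cloud(d,K,T); Z=P[...,2]; X,Y=P[...,0],P[...,1]
def rc(m): q=P[m]; return cv2.minAreaRect((q[:,:2]*1000).astype(np.float32)),np.median(q[:,2]).round(4),len(q)
print(np.median(Z[(X>.5)&(X<.56)&(Y>.04)&(Y<.09)]))
m=(Z>.08)&(Z<.096)&(X>.44)&(X<.63)&(Y>-.04)&(Y<.16); print(rc(m)); tilt("side","s12")
E
```

```text
[0.47898477 0.05746382 0.08691826] 60.168575048446655 0.008794267598107669 [-0.4186687  -0.05312806 -1.49325057]
0.07975297594305922
(((510.1239013671875, 60.23590087890625), (104.20751953125, 147.66943359375), 4.538989067077637), np.float64(0.0803), 4006)
side slope x,y [-0.005  0.001] z at centre 0.0826 n 588 resid 0.0006
```

```bash
python3 - <<'E'
from h import *
im,d,K,T=load("w12"); P=cloud(d,K,T); Z=P[...,2]; X,Y=P[...,0],P[...,1]
m=(Z>.075)&(Z<.086)&(X>.44)&(X<.63)&(Y>-.04)&(Y<.16); q=P[m]; print(cv2.minAreaRect((q[:,:2]*1000).astype(np.float32)),m.sum())
im,d,K,T=load("s12"); P=cloud(d,K,T); Z=P[...,2]; X,Y=P[...,0],P[...,1]
m=(Z>.077)&(Z<.088)&(X>.44)&(X<.63)&(Y>-.03)&(Y<.16); q=P[m]; print(cv2.minAreaRect((q[:,:2]*1000).astype(np.float32)),m.sum())
E
```

```text
((513.1806030273438, 60.54206085205078), (111.22422790527344, 150.41212463378906), 4.331969261169434) 18299
((534.048095703125, 61.299949645996094), (149.96588134765625, 157.06910705566406), 4.964709281921387) 1048
```

carry_out:
  xyz:
    - [0,0,3]
    - [0,0,6]
    - [0,0,8]
    - [0,0,8]
    - [0,0,8]
  turn: [0,0,0,0,0]

```text
time_s: 32.7
eef_pos: [0.4796, 0.0569, 0.0796]
tool_rot: [-0.126, 3.139, -0.0]
wrist_force: [-0.2, 0.1, -0.5]
grip_width: 0.009
finger_force: 60.2
```

carry_out:
  xyz:
    - [-1.5,0,0]
    - [-1.5,0,1.5]
    - [-1.5,0,3]
    - [-1.5,0,4.5]
    - [-1.5,0,5]
  turn: [0,0,0,0,0]

```text
time_s: 33.33
eef_pos: [0.481, 0.0571, 0.0745]
tool_rot: [0.126, -3.139, -0.0]
wrist_force: [-1.3, -0.2, 0.1]
grip_width: 0.0085
finger_force: 60.4
```

```bash
python3 - <<'E'
from h import *
s=bot.sense(); print(s["eef_pos"],s["finger_force"],s["wrist_force"]); tilt("side"); tilt("wrist")
E
```

```text
[0.48096488 0.05709548 0.0744733 ] 60.35366892814636 [-1.31515765 -0.21934641  0.08127699]
side slope x,y [-0.004  0.002] z at centre 0.0698 n 613 resid 0.0006
wrist slope x,y [0.002 0.001] z at centre 0.0675 n 1602 resid 0.0004
```

The lid is home: flat, with its top at 67 mm. Releasing it and going to the dial.

carry_out:
  xyz:
    - [0,0,0]
    - [0,0,0]
    - [0,0,0]
    - [0,0,-30]
    - [0,0,-80]
  turn: [0,0,0,0,0]
  grip: 0.2

```text
time_s: 34.05
eef_pos: [0.4791, 0.0572, 0.1535]
tool_rot: [0.126, -3.134, -0.001]
wrist_force: [0.8, -0.4, -0.3]
grip_width: 0.0341
finger_force: 0.0
```

carry_out:
  xyz:
    - [0,-20,-20]
    - [0,-40,-40]
    - [0,-40,-40]
    - [0,-40,-40]
    - [0,-40,-40]
  turn: [0,0,0,0,0]

```text
time_s: 34.67
eef_pos: [0.4832, 0.018, 0.1932]
tool_rot: [0.127, -3.136, -0.001]
wrist_force: [0.3, -0.0, 0.7]
grip_width: 0.0342
finger_force: 0.0
```

```bash
python3 - <<'E'
from h import *
tilt("wrist","w13"); tilt("side"); im,d,K,T=load("w13"); P=cloud(d,K,T); Z=P[...,2]; X,Y=P[...,0],P[...,1]
m=(Z>.062)&(Z<.072)&(X>.44)&(X<.63)&(Y>-.03)&(Y<.16); q=P[m]; print("lid",cv2.minAreaRect((q[:,:2]*1000).astype(np.float32)),np.median(q[:,2]))
m=(Z>.072)&(Z<.085)&(np.hypot(X-.545,Y+.063)<.026); q=P[m]; print("dial",cv2.minEnclosingCircle((q[:,:2]*1000).astype(np.float32)),q.mean(0),m.sum())
v,u=np.where(m); g=im[m].astype(int).sum(1); w=g>350; pw=P[m][w]; print("pointer",pw.mean(0),len(pw)); 
c,_=cv2.minEnclosingCircle((q[:,:2]*1000).astype(np.float32)); e=pw[:,:2]-np.array(c)/1000
e=e.mean(0); print("ang from front cw deg", (np.degrees(np.arctan2(e[1],-e[0]))+4.5))
cv2.imwrite("pics/c13.png",cv2.resize(im[v.min()-40:v.max()+40,u.min()-40:u.max()+40],(480,480),interpolation=cv2.INTER_CUBIC)[...,::-1]); go(.5454,-.0626,.12,4.5)
E
```

```text
wrist slope x,y [-0.002 -0.   ] z at centre 0.0673 n 8299 resid 0.0005
side slope x,y [-0.003  0.003] z at centre 0.0697 n 610 resid 0.0006
lid ((534.9407348632812, 61.799217224121094), (149.07835388183594, 149.97132873535156), 4.593747615814209) 0.06701268860652768
dial ((544.6131591796875, -62.3837890625), 19.73784828186035) [ 0.54309626 -0.06181492  0.07741558] 1196
pointer [ 0.54253979 -0.05333515  0.07856872] 66
ang from front cw deg 81.59423861813222
shift [-55.3 -85.3  73.3] turn -89.9 cur yaw 94.6 q6 -1.79 tz [-0.002  0.    -1.   ]
```

View pics/c13.png

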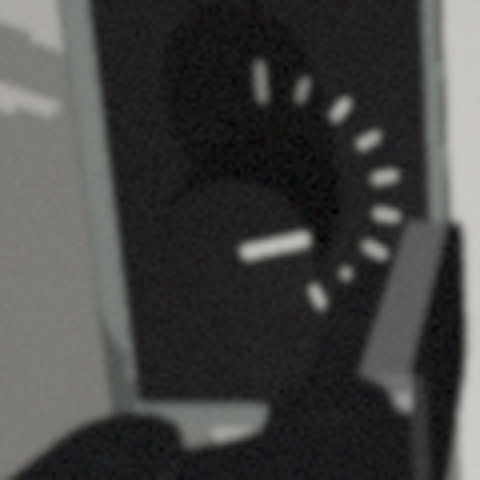

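The crop shows the pointer from (245,250) to (310,240), 81.6° clockwise from the long front tick at (262,80), so the dial is at click 4. I'll move over the dial and turn the gripper +90° so the whole winding fits in one grasp.

carry_out:
  xyz:
    - [-55,-85,10]
    - [-55,-85,10]
    - [-55,-85,10]
    - [-55,-85,10]
    - [-55,-85,10]
  turn: [10,20,30,40,50]
  grip: -0.5

```text
time_s: 35.4
eef_pos: [0.5456, -0.0628, 0.1837]
tool_rot: [-1.22, -2.893, 0.0]
wrist_force: [-0.1, 0.8, -0.1]
grip_width: 0.0642
finger_force: 0.0
```

carry_out:
  xyz:
    - [0,0,20]
    - [0,0,40]
    - [0,0,60]
    - [0,0,60]
    - [0,0,60]
  turn: [10,20,30,40,40]

```text
time_s: 36.02
eef_pos: [0.5454, -0.0626, 0.1237]
tool_rot: [-2.127, -2.31, 0.001]
wrist_force: [0.2, -0.0, -0.1]
grip_width: 0.0641
finger_force: 0.0
```

```bash
python3 - <<'E'
from h import *
print(bot.sense()["eef_pos"],bot.sense()["joint_pos"].round(2)); go(.545,-.0625,.051,4.5)
E
```

```text
[ 0.54543942 -0.06261427  0.12366349] [-0.27  0.27  1.71  0.    1.17 -0.35]
shift [ 0.1 -0.3 72.7] turn 0.2 cur yaw 4.7 q6 -0.35 tz [-0.002  0.    -1.   ]
```

carry_out:
  xyz:
    - [0,0,30]
    - [0,0,55]
    - [0,0,68]
    - [0,0,71]
    - [0,0,71]
  turn: [0,0,0,0,0]

```text
time_s: 36.65
eef_pos: [0.5466, -0.0633, 0.0542]
tool_rot: [2.129, 2.309, 0.001]
wrist_force: [-0.3, -0.0, 0.6]
grip_width: 0.0638
finger_force: 0.0
```

carry_out:
  xyz:
    - [0,0,0]
    - [0,0,0]
    - [0,0,0]
    - [0,0,0]
    - [0,0,0]
  turn: [0,0,0,0,0]
  grip: 1

```text
time_s: 37.28
eef_pos: [0.5458, -0.0634, 0.055]
tool_rot: [2.13, 2.309, -0.001]
wrist_force: [-4.2, -0.7, 6.6]
grip_width: 0.0364
finger_force: 59.6
```

carry_out:
  xyz:
    - [0,0,0]
    - [0,0,0]
    - [0,0,0]
    - [0,0,0]
    - [0,0,0]
  turn: [-5,-10,-15,-20,-20]

```text
time_s: 37.9
eef_pos: [0.5459, -0.0634, 0.055]
tool_rot: [1.696, 2.644, -0.001]
wrist_force: [-3.4, 0.0, 6.0]
grip_width: 0.0364
finger_force: 59.9
```

```bash
cat >> h.py <<'E'
def st():
    s=bot.sense(); M=R.from_rotvec(s["tool_rot"]).as_matrix()
    print("pos",s["eef_pos"].round(4),"yaw",np.degrees(np.arctan2(M[1,1],M[0,1])).round(1),"F",s["wrist_force"].round(1),"T",s["ft_torque"].round(3),"grip",s["grip_width"].round(4),s["finger_force"].round(1),"t",s["time_s"])
E
python3 -c "from h import *; st()"
```

```text
Traceback (most recent call last):
  File "h.py", line 46, in st
    print("pos",s["eef_pos"].round(4),"yaw",np.degrees(np.arctan2(M[1,1],M[0,1])).round(1),"F",s["wrist_force"].round(1),"T",s["ft_torque"].round(3),"grip",s["grip_width"].round(4),s["finger_force"].round(1),"t",s["time_s"])
                                                                                                                                                            ^^^^^^^^^^^^^^^^^^^^^
AttributeError: 'float' object has no attribute 'round'
```

carry_out:
  xyz:
    - [0,0,0]
    - [0,0,0]
    - [0,0,0]
    - [0,0,0]
    - [0,0,0]
  turn: [-10,-20,-30,-40,-50]

```text
time_s: 38.52
eef_pos: [0.5461, -0.0631, 0.055]
tool_rot: [0.412, 3.114, 0.0]
wrist_force: [-2.5, -0.0, 5.4]
grip_width: 0.036
finger_force: 59.9
```

```bash
sed -i 's/s\["grip_width"\].round(4),s\["finger_force"\].round(1)/round(s["grip_width"],4),round(s["finger_force"],1)/' h.py; python3 -c "from h import *; st()"
```

```text
pos [ 0.5461 -0.0631  0.055 ] yaw 74.9 F [-2.5 -0.   5.4] T [0.163 0.379 0.031] grip 0.036 59.9 t 38.525
```

carry_out:
  xyz:
    - [0,0,0]
    - [0,0,0]
    - [0,0,0]
    - [0,0,0]
    - [0,0,0]
  turn: [-5,-8,-10,-12,-12]

```text
time_s: 39.15
eef_pos: [0.5472, -0.0631, 0.055]
tool_rot: [0.095, 3.137, 0.001]
wrist_force: [-0.5, 2.6, 5.2]
grip_width: 0.0358
finger_force: 62.0
```

```bash
python3 -c "from h import *; st()"
```

```text
pos [ 0.5472 -0.0631  0.055 ] yaw 86.5 F [-0.5  2.6  5.2] T [ 0.39  -0.046 -0.479] grip 0.0358 62.0 t 39.15
```

The torque rose to 0.48 N m after 82° of turning, so the dial is against its stop. Now turning it six clicks, 120°, clockwise.

carry_out:
  xyz:
    - [0,0,0]
    - [0,0,0]
    - [0,0,0]
    - [0,0,0]
    - [0,0,0]
  turn: [0,8,17,26,35]

```text
time_s: 39.78
eef_pos: [0.5469, -0.0639, 0.055]
tool_rot: [1.038, 2.963, -0.002]
wrist_force: [-1.3, -0.6, 7.4]
grip_width: 0.0361
finger_force: 62.3
```

carry_out:
  xyz:
    - [0,0,0]
    - [0,0,0]
    - [0,0,0]
    - [0,0,0]
    - [0,0,0]
  turn: [10,20,30,40,50]

```text
time_s: 40.4
eef_pos: [0.5459, -0.0645, 0.055]
tool_rot: [2.193, 2.247, -0.004]
wrist_force: [-4.2, -2.8, 9.8]
grip_width: 0.0361
finger_force: 62.6
```

carry_out:
  xyz:
    - [0,0,0]
    - [0,0,0]
    - [0,0,0]
    - [0,0,0]
    - [0,0,0]
  turn: [10,20,30,36,36]

```text
time_s: 41.02
eef_pos: [0.545, -0.0642, 0.0549]
tool_rot: [2.777, 1.466, -0.005]
wrist_force: [-6.2, -2.0, 11.4]
grip_width: 0.0365
finger_force: 62.8
```

```bash
python3 -c "from h import *; st()"
```

```text
pos [ 0.545  -0.0642  0.0549] yaw -34.3 F [-6.2 -2.  11.4] T [-0.34   1.014 -0.014] grip 0.0365 62.8 t 41.025
```

carry_out:
  xyz:
    - [0,0,0]
    - [0,0,0]
    - [0,0,0]
    - [0,0,0]
    - [0,0,-10]
  turn: [0,0,0,0,0]
  grip: -0.4

```text
time_s: 41.65
eef_pos: [0.545, -0.0628, 0.0629]
tool_rot: [-2.777, -1.465, 0.003]
wrist_force: [-0.3, -0.7, 0.3]
grip_width: 0.0597
finger_force: 0.0
```

carry_out:
  xyz:
    - [0,0,-40]
    - [0,0,-90]
    - [0,0,-130]
    - [0,0,-140]
    - [0,0,-140]
  turn: [10,20,30,30,30]

```text
time_s: 42.28
eef_pos: [0.5461, -0.0632, 0.2042]
tool_rot: [3.062, 0.698, 0.002]
wrist_force: [-0.9, 0.5, 0.2]
grip_width: 0.0596
finger_force: 0.0
```

```bash
python3 - <<'E'
from h import *
st(); im,d,K,T=grab("wrist","w14"); P=cloud(d,K,T); Z=P[...,2]; X,Y=P[...,0],P[...,1]
def ana(im,P):
    Z=P[...,2];m=(Z>.07)&(Z<.085)&(np.hypot(P[...,0]-.545,P[...,1]+.063)<.024); q=P[m]
    if m.sum()<20: print("hidden",m.sum()); return
    g=im[m].astype(int).sum(1); pw=q[g>350]; e=pw[:,:2]-[.545,-.0625]; print("dial n",len(q),len(pw),e.mean(0)); e=e.mean(0); print("ang",np.degrees(np.arctan2(e[1],-e[0]))+4.5)
ana(im,P)
im,d,K,T=grab("top","t14"); ana(im,cloud(d,K,T)); tilt("side")
m=(Z>.062)&(Z<.072)&(X>.44)&(X<.63)&(Y>-.03)&(Y<.16); q=P[m]; 
if m.sum()>50: print("lid",cv2.minAreaRect((q[:,:2]*1000).astype(np.float32)))
cv2.imwrite("pics/c14.png",cv2.resize(im[150:255,190:310],(686,600),interpolation=cv2.INTER_CUBIC)[...,::-1])
E
```

```text
pos [ 0.5461 -0.0632  0.2042] yaw -64.3 F [-0.9  0.5  0.2] T [ 0.054 -0.018  0.027] grip 0.0596 0.0 t 42.275
dial n 1280 78 [0.0047925  0.00866883]
ang 123.43570372091858
dial n 149 8 [0.00530151 0.00832192]
ang 126.99930469769386
side slope x,y [-0.002  0.002] z at centre 0.0698 n 614 resid 0.0006
lid ((536.2894287109375, 61.81382751464844), (149.71380615234375, 150.4738006591797), 4.632254123687744)
```

View pics/w14.png

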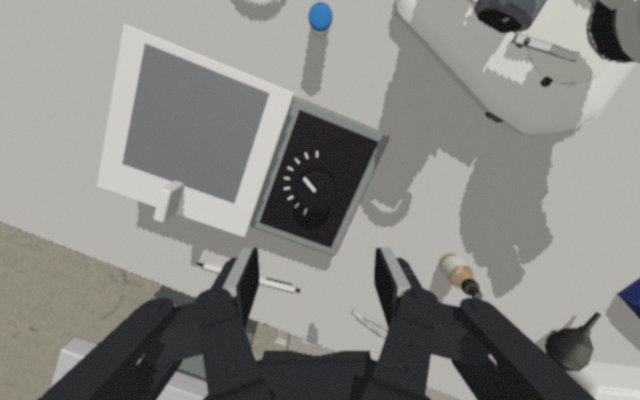

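The pointer at (309,185) reads about 121–123°, which is click 6. The lid sits flat and centred, and the arm is clear. Handing in.

```bash
python3 -c "
from plant import bot
print(bot.finish_job())"
```

```text
the job is handed in; nothing more can be done
None
```

The job is handed in: both objectives (no eyepieces were out) are on the tub floor, the lid is seated flat, and the dial was wound to its stop and set to six clicks; the hand-in returned no verdict.

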